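Make up two gas chromatograph maintenance kits in their moulded trays

ROBOT

A 6-joint arm with a two-finger parallel gripper is mounted at the origin on the work surface; the furniture and walls round the work are solid. World frame = base frame: x ahead of the robot, y to its left, z up, the work surface at z = 0. Lengths are in m, angles in rad, forces in N, time in s.
With the tool pointing down it reaches from about 0.375 to 0.925 m from the base axis. Payload 5.7 kg.
Tool frame: the origin (TCP) lies midway between the tips of the shut fingers; the grasp point (between the pads) lies 19 mm behind it; z points along the fingers, x is the direction in which the jaws open and shut, and the axes are right-handed (so a half turn about z gives the same grasp; the last joint's range is limited). The gripper opens to 88 mm and grips with 3 to 60 N. Pads are 20 mm wide; open, the fingers measure 115 mm over their backs; the gripper's body (75 mm by 178 mm) begins 61 mm behind the grasp point.
Start: joints at [-1.461, 0.359, 1.51, -0, 1.272, -0.115], TCP at [0.134, -0.585, 0.223] pointing down, gripper open.
Joint ranges: [-2.97, 2.97], [-1.01, 2.36], [0.21, 2.38], [-0.96, 4.11], [0.2, 2.71], [-2.98, 2.98]. Speed limits (rad/s): [2.39, 2.39, 3.14, 3.14, 3.14, 3.14].

INTERFACE

Orientations are given as a unit quaternion [x, y, z, w].
In Python, from bench import move_ptp, servo_line, goto_joints, move_gripper, sleep, inverse_kinematics, capture, PlanningError, close_job, spot_in, silhouettes, current_clock, current_joint_pos, current_qvel, current_joint_torque, current_position, current_orientation, current_force, current_torque, current_finger_gap gives the robot as it stands. Calls block until the motion is done:
- move_ptp(position, orientation): joint-space move of the TCP to a pose.
- servo_line(position, orientation=None, rate=0.15, contact_N=None): straight line of the TCP; orientation=None keeps the orientation; rate is the mean speed in m/s. With contact_N (N) it stops when the force on the tool has changed by that much, and returns True; else False.
- goto_joints(angles): joint-space move.
- move_gripper(opening): finger opening in m; the grip force is fixed at half the most; returns when the fingers have stopped.
- sleep(seconds).
- inverse_kinematics(position, orientation): joint angles nearest the present ones, or None.
- capture(name): name is "scene" or "top"; returns a dict with "image" (480x640x3 uint8, blue, green, red), "range_z" (480x640 float32, m along the optical axis (not along the pixel's ray), 0 where there is no reading), "intrinsics" (3x3 intrinsics, pixels), "R" (3x3) and "t" (3): a world point X has camera coordinates R X + t. Camera axes: x right, y down, z forward; pixel columns grow to the right and rows downward; lengths in m; the calibration is good to about 2 mm. A picture is of the moment at which its call begins.
A pose or a line that the arm cannot do raises PlanningError and nothing moves.
- close_job(): hands the job in, once; it reports no verdict.
Trained networks look in the newest picture that a camera, given by its name, has taken for a name from the list of things; names that differ only in an ending like _2 or _b are one class to them, and where a whole thing is asked for, a point or a joint stands for the part that bears it (a point fixed in the world has none). Each returns a list of dicts, best first, with "conf" (0 to 1); they miss things now and then, are a little off and sometimes report something else, mostly with a low value. They report only what shows in the picture. A call takes as long as a camera call. They do not tell look-alikes from the thing itself.
- spot_in(camera, query): "xy" ([column, row] in pixels, amid what is visible of it).
- silhouettes(camera, query): "region" (480x640 bool, what is visible of it) and "xy" ([column, row] in pixels, amid what is visible of it).
Readings, each from a call of its own:
- current_clock(): time.
- current_joint_pos(): joint angles.
- current_qvel(): joint speeds.
- current_joint_torque(): joint torques, N m.
- current_position(): TCP position.
- current_orientation(): TCP orientation.
- current_force(): force on the tool from outside, world axes, zero at the start.
- current_torque(): the same for the moment, N m.
- current_finger_gap(): finger opening in m.
Only numpy, scipy, OpenCV 4.12 (cv2) and the standard library are available. Lean on these libraries where they do the work, as an engineer would, in place of code of your own. Each camera call takes 0.05 s, during which the arm holds its last target.

TASK

Make up the two maintenance kits for the gas chromatograph from the stock lying on the bench. The inlet service kit, in the larger tray with two round pockets, takes the largest tin in its larger pocket, the middle-sized tin in its smaller pocket and the longer spanner in its long recess; the column change kit, in the smaller tray with one round pocket, takes the smallest tin in the pocket and the shorter spanner in the recess. Everything must lie flat on the bottom of its own place, keep the tins upright all the while so their small parts stay sorted, and do not disturb the vial rack, the timer or the roll of tape.

Things in the scene. Friction and masses are not known exactly. Their poses are not given: they have to be found in the camera images.
- inlet_tray: Larger grey kit tray, loose, 0.6 kg, 162 (x) x 190 (y) x 12 mm. Origin: centre of underside. Offsets in its frame, mm: spanner recess along y, centre (-42, 0), 174 long, 46 wide, end floors at z 6, with a finger bay 68 (x) x 60 (y), floor z 4, in its middle. Rim z 12. Round pockets, floor z 4: 72 wide at (39, -44) for the largest tin, 66 wide at (39, 45) for the middle one.
- column_tray: Smaller grey kit tray, loose, 0.6 kg, 162 (x) x 164 (y) x 12 mm. Origin: centre of underside. Offsets in its frame, mm: spanner recess along y, centre (-42, 0), 148 long, 42 wide, end floors at z 6, with a finger bay 68 (x) x 60 (y), floor z 4, in its middle. Rim z 12. Round pockets, floor z 4: only one, 58 wide at (39, 0), for the smallest tin.
- tin_large: Largest of three round closed tins: 56 mm across, 28 mm high, standing upright on the bench. Origin: centre of its underside; z is its axis, up. The lid (56 mm, the upper 11 mm) is fixed; the body below is 54 mm across. 0.04 kg.
- tin_medium: Middle-sized round closed tin: 50 mm across, 32 mm high, upright. Origin: centre of its underside; z is its axis, up. The lid (50 mm, the upper 12 mm) is fixed; the body below is 48 mm across. 0.04 kg.
- tin_small: Smallest round closed tin: 42 mm across, 22 mm high, upright. Origin: centre of its underside; z is its axis, up. The lid (42 mm, the upper 8 mm) is fixed; the body below is 40 mm across. 0.04 kg.
- spanner_long: The longer of two bare steel combination spanners, lying flat: 157 mm long (y axis), 30 mm over the wider head, 8 mm thick. Origin: the middle of its length, on its underside; z up. The shank there is 10 mm wide (x) and lies 1 to 6 mm above the underside: pinch it across x. It may lie either way round in its recess. 0.06 kg.
- spanner_short: The shorter steel combination spanner, lying flat: 132 mm long (y axis), 24 mm over the wider head, 8 mm thick. Origin: the middle of its length, on its underside; z up. The shank there is 8 mm wide (x) and lies 1 to 6 mm above the underside: pinch it across x. 0.06 kg. It may lie either way round in its recess.
- rack: Vial rack, white moulded, 68 x 190 x 38 mm, beyond the trays. Origin: centre of its underside. A bystander: leave it where it is.
- kitchen_timer: Small white timer, 60 x 66 x 21 mm, at the left of the tins. Origin: centre of its underside. A bystander: leave it where it is.
- tape: Roll of white tape lying flat, 69 mm across, 19 mm high, at the near left. Origin: centre of its underside. A bystander: leave it where it is.
Not all that is in view belongs to the job. Leave any green look-alike of the tin_small alone.

How it is judged:
By the outcome, as a careful person would: the job done as asked, in the order asked, and still so for the second after the job is handed in, with the robot touching nothing.
It also fails if it takes over 104 s, if anything falls off the work surface, if the arm or the gripper's body presses on something with over 40 N, if the wrist force passes 120 N, or if a joint passes its speed limit or range.

## Working session

There is one attempt and no reset: what is moved stays moved. The work goes in short steps, each a Python script; the robot and the scene stay as the last script left them, time stands still between calls to the robot, and variables do not carry over. Pictures are saved under pics/ and viewed, and the job is handed in when it is done.

```bash
mkdir -p pics; ls -la; python3 - <<'E'
from bench import *
import cv2, numpy as np
print(current_clock(), current_joint_pos(), current_position(), current_orientation(), current_finger_gap())
for n in ["scene","top"]:
    c=capture(n)
    cv2.imwrite(f"pics/{n}0.png",c["image"])
    print(n,c["intrinsics"],c["R"],c["t"])
    np.savez(f"{n}0.npz",**{k:v for k,v in c.items()})
print(current_clock())
E
```

```text
total 12
drwxr-xr-x  3 agent agent 4096 Dec  5 18:00 .
drwxr-xr-x 23 root  root  4096 Dec  5 18:00 ..
drwxr-xr-x  2 agent agent 4096 Dec  5 18:00 pics
0.0 [-1.46108860e+00  3.59455190e-01  1.51140387e+00 -6.95037765e-06
  1.27248360e+00 -1.15091981e-01] [ 0.13366765 -0.58423494  0.22185011] [ 7.81956577e-01 -6.23332292e-01 -6.19405229e-04 -6.18040249e-04] 0.08777060593256313
scene [[488.91540244   0.         319.97977078]
 [  0.         488.91540244 241.35601537]
 [  0.           0.           1.        ]] [[ 0.70896895 -0.70482197  0.02426988]
 [-0.37058071 -0.40159925 -0.83748909]
 [ 0.60002748  0.58475981 -0.54591482]] [-0.39766716  0.23629948  0.67658721]
top [[506.18921603   0.         315.94793999]
 [  0.         506.18921603 234.10741995]
 [  0.           0.           1.        ]] [[-0.00263347 -0.99969302  0.02463612]
 [-0.99856286  0.00131016 -0.05357698]
 [ 0.05352826 -0.02474181 -0.99825977]] [-0.01919083  0.561932    1.32428122]
0.1
```

View pics/scene0.png

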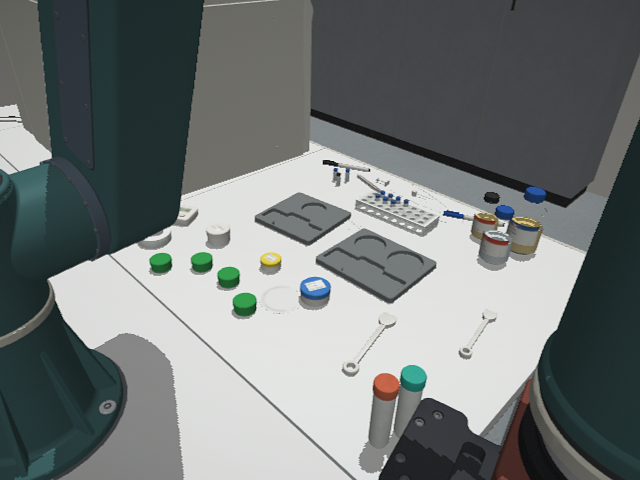

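View pics/top0.png

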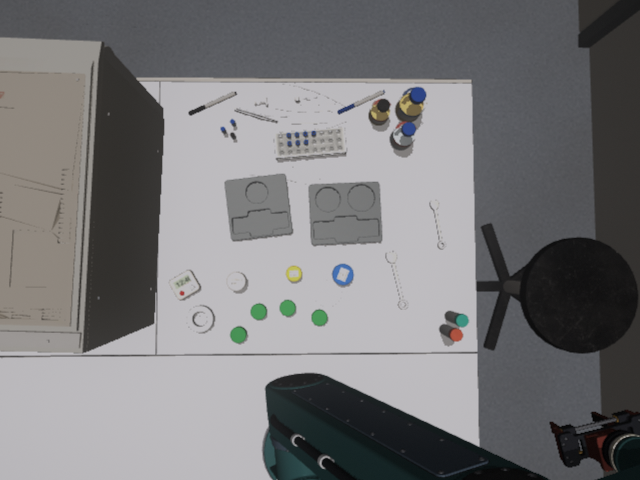

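```bash
cat > h.py <<'E'
import numpy as np, cv2
from bench import *
def load(n):
    return dict(np.load(n+".npz"))
def unproj(c,u,v,d):
    K=c["intrinsics"]; p=np.array([(u-K[0,2])/K[0,0]*d,(v-K[1,2])/K[1,1]*d,d])
    return c["R"].T@(p-c["t"])
def on_plane(c,u,v,z):
    K=c["intrinsics"]; r=c["R"].T@np.array([(u-K[0,2])/K[0,0],(v-K[1,2])/K[1,1],1.0])
    o=-c["R"].T@c["t"]; s=(z-o[2])/r[2]; return o+s*r
def proj(c,X):
    p=c["R"]@np.asarray(X,float)+c["t"]; q=c["intrinsics"]@p; return q[:2]/q[2]
def crop(c,name,x0,y0,x1,y1,s):
    im=c["image"][y0:y1,x0:x1]; im=cv2.resize(im,None,fx=s,fy=s,interpolation=cv2.INTER_CUBIC)
    cv2.imwrite("pics/"+name,im)
E
python3 - <<'E'
from h import *
t=load("top0"); s=load("scene0")
crop(t,"top0_crop.png",155,160,475,355,2.5)
crop(s,"scene0_crop.png",130,180,450,380,2.5)
names=["inlet_tray","column_tray","tin_large","tin_medium","tin_small","spanner_long","spanner_short","rack","kitchen_timer","tape"]
for cam,c in (("top",t),("scene",s)):
    for n in names:
        for r in spot_in(cam,n)[:5]:
            u,v=r["xy"]; print(cam,n,round(r["conf"],2),np.round(r["xy"],1),np.round(on_plane(c,u,v,0.012),3))
print(current_clock())
E
```

```text
top inlet_tray 0.9 [344.2 211.9] [ 0.621 -0.096  0.012]
top inlet_tray 0.5 [235.3 283.9] [0.431 0.192 0.012]
top column_tray 0.79 [258.6 209.3] [0.628 0.132 0.012]
top tin_large 0.74 [184.7 284.1] [0.431 0.324 0.012]
top tin_medium 0.85 [236.  282.3] [0.435 0.19  0.012]
top tin_medium 0.7 [310.2 143. ] [ 0.806 -0.006  0.012]
top tin_small 0.66 [290.1 306.8] [0.371 0.048 0.012]
top tin_small 0.66 [261.1 311.7] [0.358 0.124 0.012]
top tin_small 0.6 [291.4 276. ] [0.451 0.045 0.012]
top tin_small 0.59 [321.7 315.6] [ 0.347 -0.035  0.012]
top tin_small 0.58 [237.5 335.1] [0.298 0.186 0.012]
top spanner_long 0.64 [394.4 281.1] [ 0.437 -0.228  0.012]
top spanner_short 0.56 [432.4 208.3] [ 0.631 -0.332  0.012]
top rack 0.69 [311.1 141.4] [ 0.811 -0.008  0.012]
top rack 0.66 [236.  282.4] [0.435 0.19  0.012]
top rack 0.34 [342.4 276.4] [ 0.45  -0.09   0.012]
top kitchen_timer 0.59 [183.8 284. ] [0.432 0.327 0.012]
top kitchen_timer 0.55 [435.  219.2] [ 0.602 -0.339  0.012]
top tape 0.83 [207.1 318.2] [0.342 0.265 0.012]
scene inlet_tray 0.55 [378.  262.7] [ 0.615 -0.11   0.012]
scene inlet_tray 0.18 [398.9 212.1] [ 0.81  -0.013  0.012]
scene column_tray 0.65 [302.6 218.3] [0.623 0.119 0.012]
scene tin_large 0.87 [314.1 291. ] [ 0.459 -0.087  0.012]
scene tin_medium 0.58 [221.4 232.1] [0.454 0.195 0.012]
scene tin_small 0.81 [270.9 262.3] [0.46  0.036 0.012]
scene tin_small 0.79 [243.1 302.1] [ 0.346 -0.023  0.012]
scene tin_small 0.74 [228.4 273.5] [0.377 0.063 0.012]
scene tin_small 0.71 [163.2 262.5] [0.305 0.179 0.012]
scene tin_small 0.55 [201.5 259.1] [0.366 0.138 0.012]
scene spanner_long 0.78 [370.1 340.6] [ 0.437 -0.24   0.012]
scene spanner_short 0.66 [472.8 335.5] [ 0.569 -0.349  0.012]
scene rack 0.86 [398.5 213.8] [ 0.802 -0.017  0.012]
scene kitchen_timer 0.58 [185.7 215.5] [0.436 0.308 0.012]
scene tape 0.77 [154.9 244.3] [0.326 0.248 0.012]
scene tape 0.42 [221.  233.4] [0.45  0.191 0.012]
1.1
```

View pics/top0_crop.png

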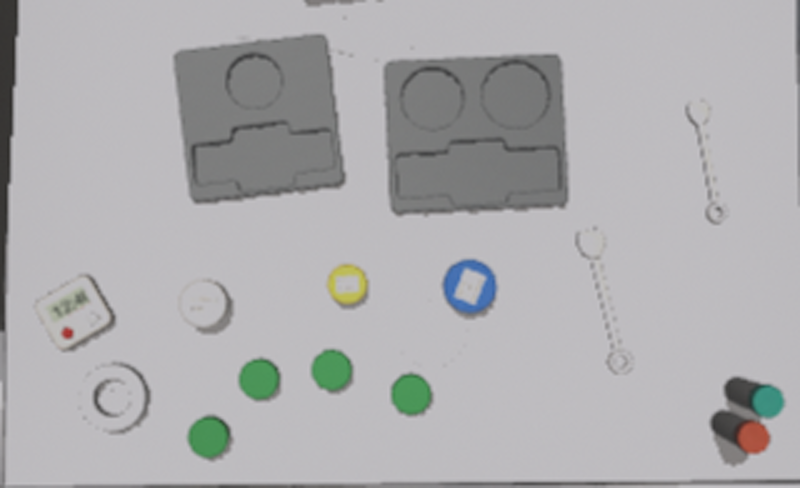

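View pics/scene0_crop.png

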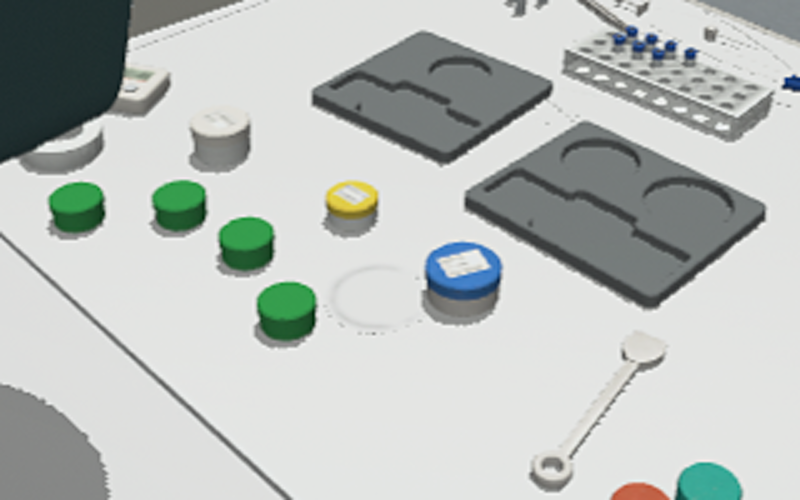

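```bash
python3 - <<'E'
from h import *
for n in ("top0","scene0"):
    c=load(n); K=c["intrinsics"]; d=c["range_z"].astype(float)
    print(n,"campos",-c["R"].T@c["t"])
    v,u=np.mgrid[0:480,0:640]
    P=np.stack([(u-K[0,2])/K[0,0]*d,(v-K[1,2])/K[1,1]*d,d],-1)
    W=(P-c["t"])@c["R"]
    W[d==0]=np.nan
    np.save(n+"_W.npy",W)
    h=W[...,2]
    im=np.clip((np.nan_to_num(h,nan=-0.02)+0.02)/0.08*255,0,255).astype(np.uint8)
    im=cv2.applyColorMap(im,cv2.COLORMAP_JET)
    im[np.isnan(h)]=0
    if n=="top0": im=im[150:360,150:480]
    else: im=im[160:390,120:520]
    cv2.imwrite(f"pics/{n}_h.png",cv2.resize(im,None,fx=2,fy=2,interpolation=cv2.INTER_NEAREST))
W=np.load("top0_W.npy")
print("table z",np.nanmedian(W[225:250,300:380,2]),np.nanstd(W[300:310,345:375,2]), np.nanmedian(W[300:310,345:375,2]))
s=load("scene0")
for p in [(262,299),(300,299),(281,286),(281,312),(281,299)]:
    X=on_plane(s,*p,0.0); print(p,X,proj(load("top0"),X))
for nm,p in dict(t1=(456,320),t2=(451,335)).items(): print(nm,W[p[1]-2:p[1]+3,p[0]-2:p[0]+3,2].round(3).max(), W[p[1],p[0]])
E
```

```text
top0 campos [0.49018743 0.01284395 1.35255608]
scene0 campos [-0.03646922 -0.58102786  0.57690856]
table z 0.0035305006208252642 0.00287172114829387 -0.00041860493627800916
(262, 299) [ 0.38428172 -0.02776463  0.        ] [318.78947086 301.13324224]
(300, 299) [ 0.4347476  -0.07509683  0.        ] [336.48120959 282.01413891]
(281, 286) [ 0.43448914 -0.02263793  0.        ] [316.81002452 282.18347135]
(281, 312) [ 0.38613197 -0.07823959  0.        ] [337.74856634 300.34694584]
(281, 299) [ 0.40947785 -0.05139621  0.        ] [327.63514784 291.57389848]
t1 0.117 [ 0.34603752 -0.35928455  0.11605536]
t2 0.118 [ 0.30921467 -0.34760215  0.11183347]
```

View pics/top0_h.png

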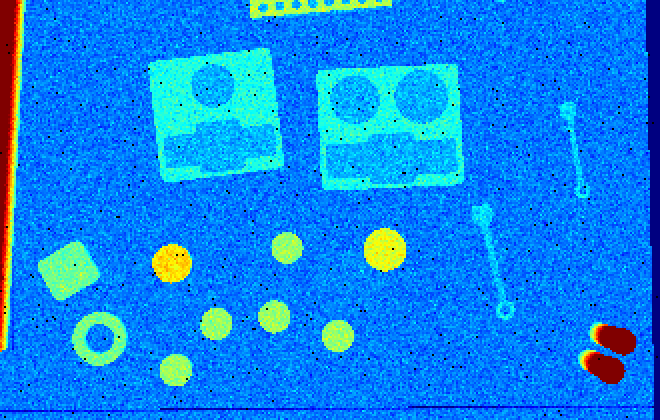

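View pics/scene0_h.png

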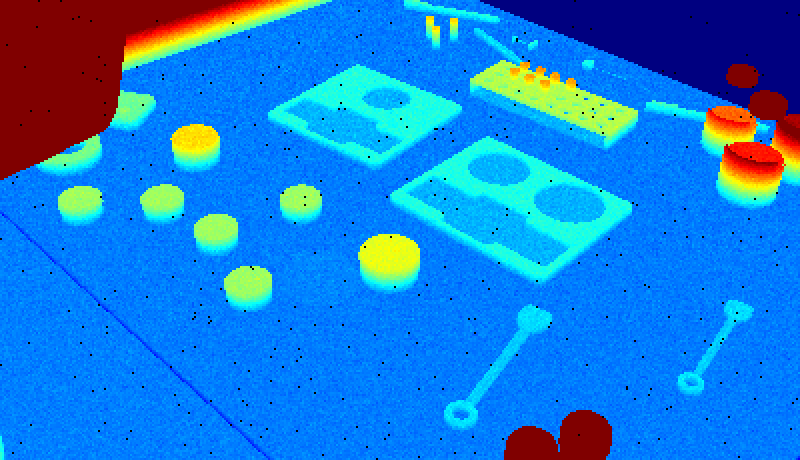

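```bash
cat > loc.py <<'E'
from h import *
from scipy.optimize import minimize
def Wmap(c):
    K=c["intrinsics"]; d=c["range_z"].astype(float)
    v,u=np.mgrid[0:480,0:640]
    P=np.stack([(u-K[0,2])/K[0,0]*d,(v-K[1,2])/K[1,1]*d,d],-1)
    W=(P-c["t"])@c["R"]; W[d==0]=np.nan
    return W
def projN(c,X):
    p=X@c["R"].T+c["t"]; q=p@c["intrinsics"].T; return q[:,:2]/q[:,2:]
def hullmask(c,X,S=4,box=None):
    # soft mask at pixel res by supersampling inside box
    x0,y0,x1,y1=box
    q=(projN(c,X)-[x0,y0]+0.5)*S-0.5
    m=np.zeros(((y1-y0)*S,(x1-x0)*S),np.uint8)
    hull=cv2.convexHull(q.astype(np.float32))
    cv2.fillConvexPoly(m,np.round(hull*16).astype(np.int32),255,shift=4)
    return cv2.resize(m,(x1-x0,y1-y0),interpolation=cv2.INTER_AREA)/255.
def prism(x,y,yaw,sx,sy,h):
    c,s=np.cos(yaw),np.sin(yaw)
    return np.array([[x+c*a*sx/2-s*b*sy/2,y+s*a*sx/2+c*b*sy/2,z] for a in(-1,1) for b in(-1,1) for z in (0,h)])
def cyl(x,y,r,h,r2=None,zl=None):
    a=np.linspace(0,2*np.pi,48,endpoint=False); o=[]
    for z,rr in ((h,r),(zl if zl else 0,r),(0,r2 or r)):
        o.append(np.stack([x+rr*np.cos(a),y+rr*np.sin(a),0*a+z],-1))
    return np.concatenate(o)
def fit(c,mask,shape,p0,box,step):
    x0,y0,x1,y1=box; m=mask[y0:y1,x0:x1].astype(float)
    f=lambda p: np.abs(hullmask(c,shape(*p),box=box)-m).sum()
    sim=np.array([p0]+[np.array(p0)+np.eye(len(p0))[i]*step[i] for i in range(len(p0))])
    r=minimize(f,p0,method="Nelder-Mead",options=dict(initial_simplex=sim,xatol=1e-4,fatol=0.05,maxiter=300))
    return r.x,r.fun/m.sum()
def boxof(c,X,pad=8):
    q=projN(c,X); a=np.floor(q.min(0)-pad).astype(int); b=np.ceil(q.max(0)+pad).astype(int)
    return max(a[0],0),max(a[1],0),min(b[0],640),min(b[1],480)
E
python3 - <<'E'
from loc import *
C={"top":load("top0"),"scene":load("scene0")}
for n,c in C.items():
    W=Wmap(c); h=cv2.medianBlur(np.nan_to_num(W[...,2]).astype(np.float32),3)
    g=cv2.cvtColor(c["image"],cv2.COLOR_BGR2GRAY)
    for nm,p0,sx,sy in (("inlet",(0.618,-0.096,0.0),.162,.190),("column",(.628,.128,0.1),.162,.164)):
        sh=lambda x,y,a: prism(x,y,a,sx,sy,.012)
        b=boxof(c,sh(*p0),12)
        m=(g<150)
        # keep largest comp
        k,l,st,_=cv2.connectedComponentsWithStats(m[b[1]:b[3],b[0]:b[2]].astype(np.uint8)); 
        i=1+np.argmax(st[1:,4]); mm=np.zeros_like(m); mm[b[1]:b[3],b[0]:b[2]]=(l==i)
        p,e=fit(c,mm,sh,p0,b,(.006,.006,.05)); print(n,nm,np.round(p,4),round(np.degrees(p[2]),2),"err",round(e,3))
    for nm,p0,r,r2,H,zl in (("large",(.455,-.088),.028,.027,.028,.017),("medium",(.437,.19),.025,.024,.032,.020),("small",(.455,.042),.021,.02,.022,.014)):
        sh=lambda x,y: cyl(x,y,r,H,r2,zl)
        b=boxof(c,sh(*p0),8)
        m=(h>0.006); k,l,st,_=cv2.connectedComponentsWithStats(m[b[1]:b[3],b[0]:b[2]].astype(np.uint8)); i=1+np.argmax(st[1:,4]); mm=np.zeros_like(m); mm[b[1]:b[3],b[0]:b[2]]=(l==i)
        p,e=fit(c,mm,sh,p0,b,(.005,.005)); 
        # top-face centroid
        X,Y=np.meshgrid(np.arange(640),np.arange(480)); 
        sel=(np.hypot(W[...,0]-p0[0],W[...,1]-p0[1])<.045)&(h>H-.004)
        q=on_plane(c,X[sel].mean(),Y[sel].mean(),H)
        print(n,nm,np.round(p,4),"err",round(e,3),"topface",np.round(q[:2],4),"z",np.nanmedian(W[sel][:,2]).round(4),sel.sum(), "diam",2*np.sqrt(sel.sum()/np.pi)*np.median(c["range_z"][sel])/c["intrinsics"][0,0])
    for nm,p0,L in (("long",(.437,-.235),.157),("short",(.59,-.34),.132)):
        sel=(np.hypot(W[...,0]-p0[0],W[...,1]-p0[1])<.11)&(h>.0035)&(h<.02)
        b=sel.astype(np.uint8); k,l,st,_=cv2.connectedComponentsWithStats(b); i=1+np.argmax(st[1:,4]); sel=l==i
        X,Y=np.meshgrid(np.arange(640),np.arange(480))
        q=np.array([on_plane(c,u,v,.005)[:2] for u,v in zip(X[sel],Y[sel])])
        m=q.mean(0); _,_,V=np.linalg.svd(q-m); d=V[0]; 
        if d[0]<0:d=-d
        s=(q-m)@d; w=(q-m)@np.array([-d[1],d[0]])
        lo,hi=np.percentile(s,[.5,99.5]); mid=m+d*(lo+hi)/2
        ss=s-(lo+hi)/2; k=np.abs(ss)<.035; 
        pf=np.polyfit(ss[k],w[k],1)
        # width at both ends
        wid=[np.ptp(w[(ss>a)&(ss<a+.02)]).round(3) for a in np.arange(-.08,.08,.02) if ((ss>a)&(ss<a+.02)).sum()>3]
        n2=np.array([-d[1],d[0]]); mid2=mid+n2*pf[1]; ang=np.degrees(np.arctan2(d[1],d[0])+np.arctan(pf[0]))
        print(n,nm,"mid",mid2.round(4),"len",(hi-lo).round(4),"axis deg",np.degrees(np.arctan2(d[1],d[0])).round(2),ang.round(2),wid,sel.sum())
E
```

```text
top inlet [ 0.618  -0.0978  0.0424] 2.43 err 0.019
top column [0.6347 0.1326 0.121 ] 6.93 err 0.019
top large [ 0.4556 -0.0882] err 0.046 topface [ 0.4557 -0.0879] z 0.0283 353 diam 0.055393877052213165
top medium [0.4385 0.1897] err 0.064 topface [0.439 0.189] z 0.0327 274 diam 0.048363074100622995
top small [0.4584 0.0401] err 0.066 topface [0.4586 0.0406] z 0.0218 192 diam 0.040957118081024584
top long mid [ 0.4387 -0.2345] len 0.1549 axis deg 12.92 12.0 [np.float64(0.025), np.float64(0.019), np.float64(0.01), np.float64(0.01), np.float64(0.009), np.float64(0.009), np.float64(0.025), np.float64(0.028)] 293
top short mid [ 0.5877 -0.3454] len 0.1286 axis deg 9.36 9.71 [np.float64(0.014), np.float64(0.02), np.float64(0.006), np.float64(0.008), np.float64(0.009), np.float64(0.01), np.float64(0.021), np.float64(0.017)] 185
scene inlet [ 0.6191 -0.0995  0.0439] 2.51 err 0.022
scene column [0.6355 0.1324 0.1218] 6.98 err 0.029
scene large [ 0.461 -0.085] err 0.145 topface [ 0.4544 -0.0923] z 0.0283 498 diam 0.04527719520434775
scene medium [0.4431 0.1931] err 0.14 topface [0.4373 0.1845] z 0.0323 264 diam 0.03855533229374088
scene small [0.4608 0.0406] err 0.221 topface [0.457  0.0354] z 0.0222 227 diam 0.03333174281847843
scene long mid [ 0.4409 -0.2361] len 0.1569 axis deg 13.26 13.14 [np.float64(0.026), np.float64(0.023), np.float64(0.009), np.float64(0.009), np.float64(0.009), np.float64(0.01), np.float64(0.025), np.float64(0.028)] 613
scene short mid [ 0.5897 -0.3475] len 0.1334 axis deg 9.38 9.36 [np.float64(0.017), np.float64(0.021), np.float64(0.007), np.float64(0.007), np.float64(0.008), np.float64(0.008), np.float64(0.023), np.float64(0.022)] 378
```

```bash
cat > poses.py <<'E'
import numpy as np
from scipy.spatial.transform import Rotation as Rot
INLET=(0.6185,-0.0985,np.radians(2.46)); COLUMN=(0.635,0.1325,np.radians(6.95))
TIN=dict(large=(.456,-.0885),medium=(.4385,.189),small=(.4585,.040))
SP=dict(long=(.440,-.2353,12.8),short=(.5888,-.3465,9.45))
def tray(T,x,y): c,s=np.cos(T[2]),np.sin(T[2]); return np.array([T[0]+c*x-s*y,T[1]+s*x+c*y])
def quat(deg):
    a=np.radians(deg); R=np.array([[np.cos(a),np.sin(a),0],[np.sin(a),-np.cos(a),0],[0,0,-1.]])
    return Rot.from_matrix(R).as_quat()
E
python3 - <<'E'
from loc import *; from poses import *
for n in ("top0","scene0"):
    c=load(n); S=3 if n=="top0" else 2.5; box=(200,165,460,330) if n=="top0" else (180,180,500,400)
    im=c["image"][box[1]:box[3],box[0]:box[2]]; im=cv2.resize(im,None,fx=S,fy=S,interpolation=cv2.INTER_CUBIC)
    def line(X,col,closed=True):
        q=(projN(c,np.array(X))-box[:2]+.5)*S-.5
        cv2.polylines(im,[np.round(q*8).astype(np.int32)],closed,col,1,cv2.LINE_AA,3)
    def circ(x,y,r,z,col): a=np.linspace(0,2*np.pi,40); line(np.stack([x+r*np.cos(a),y+r*np.sin(a),0*a+z],-1),col)
    for T,sy,L,w,pk in ((INLET,.19,.174,.046,[(.039,-.044,.036),(.039,.045,.033)]),(COLUMN,.164,.148,.042,[(.039,0,.029)])):
        r=lambda x0,y0,sx,sy,z:[[*tray(T,x0+a*sx/2,y0+b*sy/2),z] for a,b in((-1,-1),(1,-1),(1,1),(-1,1))]
        line(r(0,0,.162,sy,.012),(0,0,255)); line(r(-.042,0,w,L,.012),(0,255,255)); line(r(-.042,0,.068,.06,.012),(0,255,0))
        for x,y,rr in pk: circ(*tray(T,x,y),rr,.012,(255,255,0))
    for k,rr,H in (("large",.028,.028),("medium",.025,.032),("small",.021,.022)): circ(*TIN[k],rr,H,(0,0,255))
    for k,L in (("long",.157),("short",.132)):
        x,y,a=SP[k];a=np.radians(a); d=np.array([np.cos(a),np.sin(a)])*L/2; line([[x-d[0],y-d[1],.006],[x+d[0],y+d[1],.006]],(0,0,255),False)
        circ(x,y,.005,.006,(255,0,0))
    circ(.409,-.051,.036,0,(255,0,255))
    cv2.imwrite(f"pics/{n}_ov.png",im)
E
```

```text
(no output)
```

View pics/top0_ov.png

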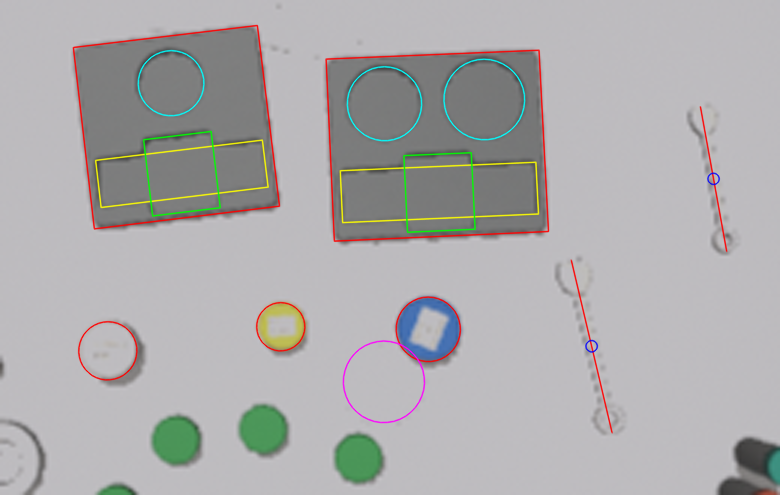

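View pics/scene0_ov.png

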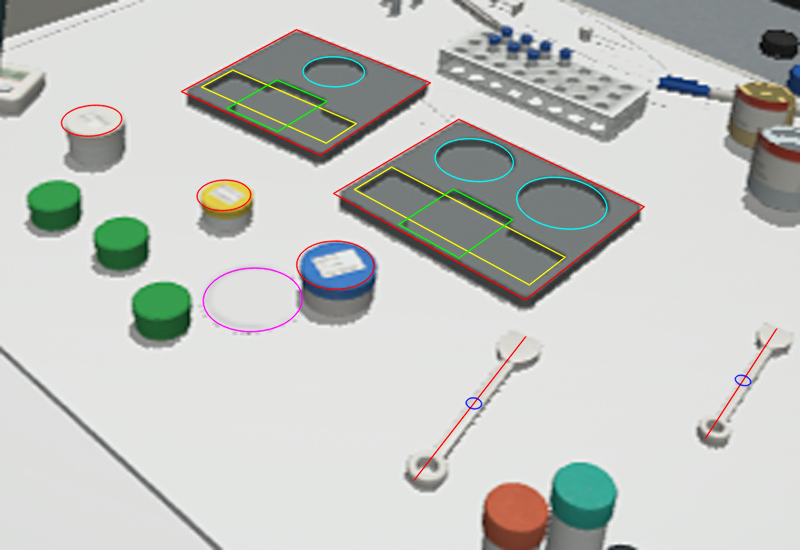

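```bash
python3 - <<'E'
from h import *; from poses import *
x,y=TIN["large"]; q=quat(51)
move_ptp([x,y,0.2],q); print(current_clock(),current_position(),current_joint_pos().__repr__())
servo_line([x,y,0.05],q,rate=0.3)
c=servo_line([x,y,0.012],q,rate=0.08,contact_N=6); print("contact",c,current_clock(),current_position(),current_force())
c=capture("scene"); cv2.imwrite("pics/s1.png",c["image"][180:380,180:500].repeat(2,0).repeat(2,1))
E
```

```text
3.225 [ 0.45623136 -0.08927193  0.20008535] array([-3.41787117e-01,  1.88318873e-01,  1.82005953e+00, -2.67849364e-04,
        1.13279608e+00, -1.23042520e+00])
contact False 4.5 [ 0.45643814 -0.08861958  0.01248073] [0.22315547 0.17485534 0.47146   ]
```

View pics/s1.png

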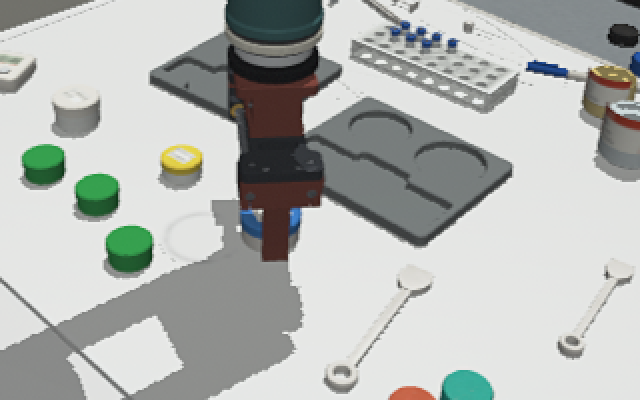

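```bash
python3 - <<'E'
from h import *; from poses import *
x,y=TIN["large"]; q=quat(51)
move_gripper(0.04); print("gap",current_finger_gap(),current_position(),current_clock())
servo_line([x,y,0.10],q,rate=0.2); print("gap",current_finger_gap(),current_force(),current_clock())
px,py=tray(INLET,.039,-.044); q2=quat(2.46)
move_ptp([px,py,0.10],q2)
servo_line([px,py,0.035],q2,rate=0.15); print("gap",current_finger_gap(),current_position(),current_clock())
for n in ("scene","top"):
    c=capture(n); b=(180,330,180,340) if n=="scene" else (160,310,280,440)
    b=(180,320,300,480) if n=="scene" else (150,270,270,410)
    cv2.imwrite(f"pics/{n}2.png",cv2.resize(c["image"][b[0]:b[1],b[2]:b[3]],None,fx=3,fy=3,interpolation=cv2.INTER_CUBIC))
E
```

```text
gap 0.05561250231254447 [ 0.45607808 -0.08852743  0.0121009 ] 5.1583
gap 0.05548055964356999 [ 0.73197946  0.50597098 -0.19913662] 5.75
gap 0.05496217952723541 [ 0.65898543 -0.14069502  0.03538684] 7.1833
```

View pics/scene2.png

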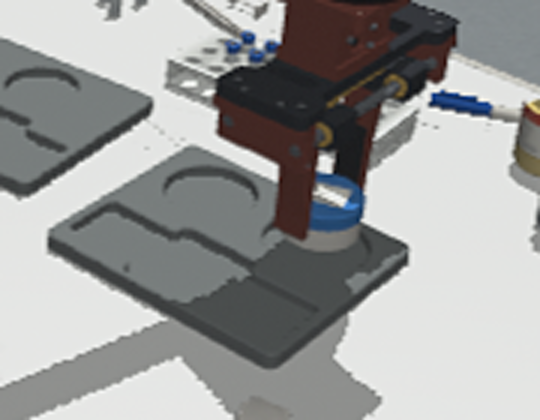

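```bash
cat > act.py <<'E'
from h import *; from poses import *
def place_tin(px,py,deg,zt,opening):
    q=quat(deg)
    c=servo_line([px,py,zt-0.0008],q,rate=0.05,contact_N=2.5); p=current_position()
    print("place contact",c,p,"F",np.round(current_force(),2),"t",current_clock())
    if c and p[2]>zt+0.004: print("HIGH contact, not releasing"); return False
    move_gripper(opening); print("gap",current_finger_gap())
    servo_line([px,py,0.10],q,rate=0.25)
    return True
def pick_tin(x,y,deg,zt,opening,zhi=0.10,close=0.03):
    q=quat(deg)
    move_ptp([x,y,zhi],q); move_gripper(opening)
    c=servo_line([x,y,0.05],q,rate=0.25,contact_N=6)
    if c: print("contact high!",current_position()); return False
    c=servo_line([x,y,zt],q,rate=0.08,contact_N=6); print("down contact",c,current_position(),current_clock())
    if c: return False
    move_gripper(close); print("gap",current_finger_gap())
    servo_line([x,y,0.10],q,rate=0.2); print("gap after lift",current_finger_gap(),current_clock())
    return True
def snap(tag,sb=(240,190,460,310),tb=(215,160,400,330),fs=3):
    for n,b in (("scene",sb),("top",tb)):
        c=capture(n); np.savez(f"{n}{tag}.npz",**c)
        cv2.imwrite(f"pics/{n}{tag}.png",cv2.resize(c["image"][b[1]:b[3],b[0]:b[2]],None,fx=fs,fy=fs,interpolation=cv2.INTER_CUBIC))
E
python3 - <<'E'
from act import *
px,py=tray(INLET,.039,-.044)
print(place_tin(px,py,2.46,0.0161,0.075))
print(current_position(),current_clock())
x,y=TIN["medium"]
q=quat(90); ik=inverse_kinematics([x,y,0.10],q); print(ik)
E
```

```text
place contact True [ 0.65886432 -0.14057047  0.01511317] F [-1.37 -0.68 -0.75] t 7.6917
gap 0.07482042663970219
True
[ 0.65982958 -0.14094431  0.10104565] 8.7
[ 2.62154593e-01  3.44658403e-01  1.90775053e+00 -4.44089210e-16
  8.89183723e-01 -1.30864173e+00]
```

```bash
python3 - <<'E'
from act import *
x,y=TIN["medium"]
ok=pick_tin(x,y,0,0.014,0.075); print(ok)
snap("3",sb=(170,170,430,310),tb=(215,160,400,330))
E
```

```text
contact high! [0.43871311 0.18861735 0.07127647]
False
```

View pics/scene3.png

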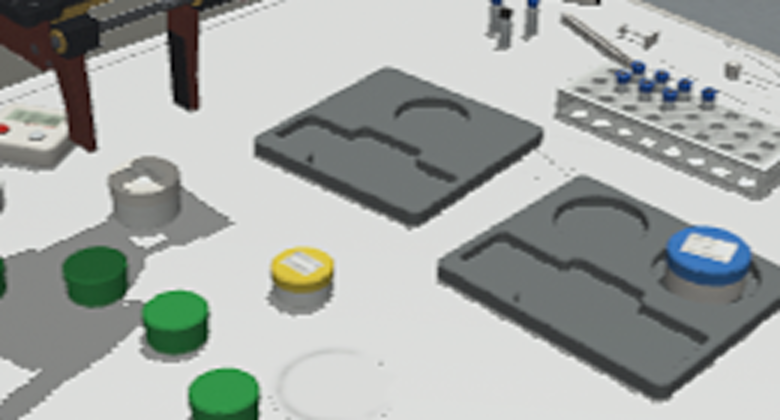

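View pics/top3.png

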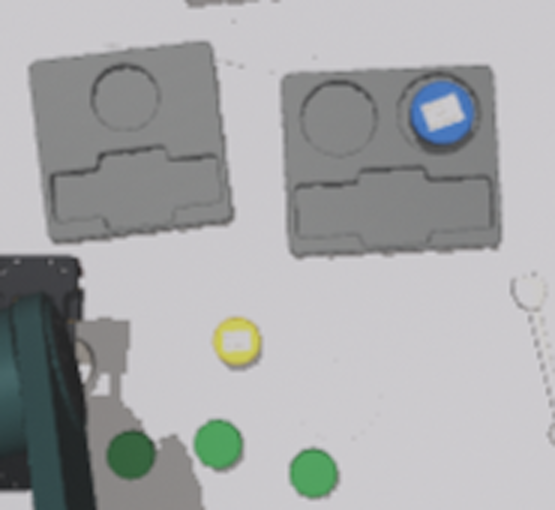

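```bash
sed -i 's/c=servo_line(\[x,y,0.05\],q,rate=0.25,contact_N=6)/c=servo_line([x,y,0.05],q,rate=0.2,contact_N=20)/' act.py; python3 - <<'E'
from act import *
print(current_force(),current_position(),current_clock())
x,y=TIN["medium"]
ok=pick_tin(x,y,0,0.014,0.075,zhi=0.0713); print(ok)
snap("4",sb=(100,130,430,310),tb=(155,160,400,340),fs=2.4)
E
```

```text
[0.3156593  1.10292987 0.68747284] [0.44213038 0.18973777 0.07585501] 10.7
down contact False [0.43861036 0.18904555 0.01414815] 12.025
gap 0.04913300407131158
gap after lift 0.049216580686046625 13.1333
True
```

View pics/scene4.png

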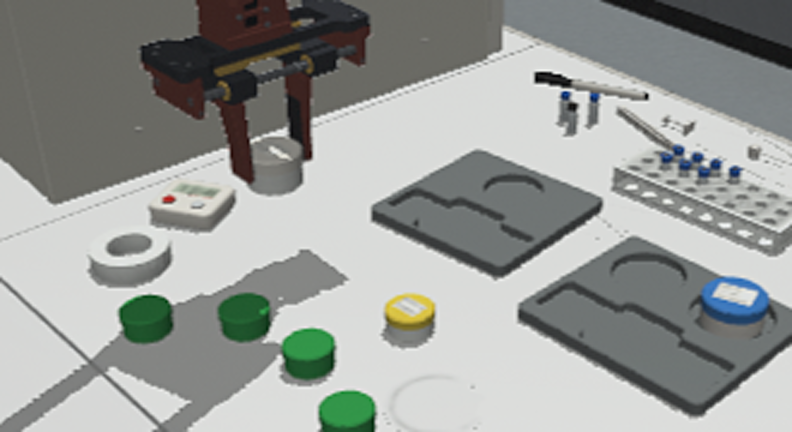

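```bash
python3 - <<'E'
from act import *
px,py=tray(INLET,.039,.045); q=quat(2.46)
move_ptp([px,py,0.10],q); servo_line([px,py,0.035],q,rate=0.15); print(current_position(),current_clock())
print(place_tin(px,py,2.46,0.0181,0.070))
x,y=TIN["small"]
move_gripper(0.065)
ok=pick_tin(x,y,0,0.0105,0.065); print(ok)
snap("5",sb=(170,130,450,310),tb=(155,160,400,340),fs=2.4)
E
```

```text
[ 0.65558082 -0.05118589  0.03532695] 15.05
place contact True [ 0.65635589 -0.05187109  0.01744016] F [0.52 0.57 2.57] t 15.4417
gap 0.07008181840797005
True
down contact False [0.45883552 0.03999384 0.01086823] 18.925
gap 0.04103791935154546
gap after lift 0.0410308743326689 20.0333
True
```

View pics/scene5.png

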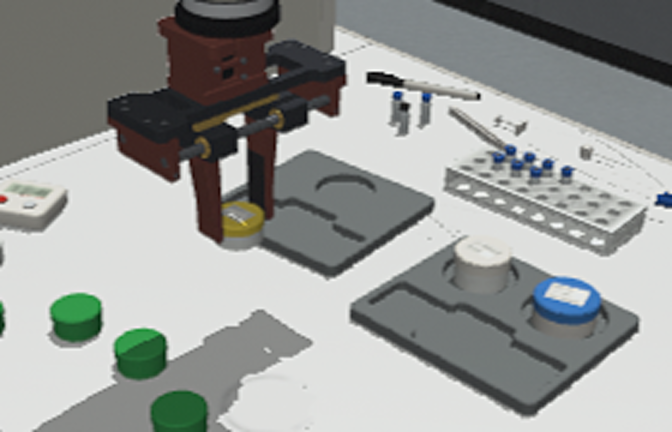

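View pics/top5.png

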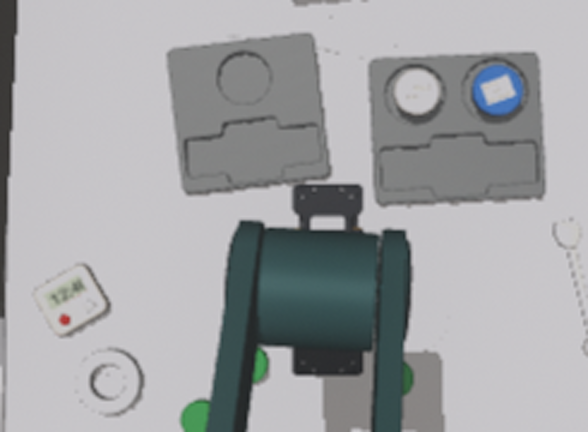

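```bash
python3 - <<'E'
from act import *
px,py=tray(COLUMN,.039,0); d=6.95; q=quat(d)
move_ptp([px,py,0.10],q); servo_line([px,py,0.035],q,rate=0.15); print(current_position(),current_clock())
print(place_tin(px,py,d,0.0149,0.060))
# move above long spanner
x,y,a=SP["long"]; q=quat(a-90)
servo_line([px,py,0.15],quat(d),rate=0.25)
move_ptp([x,y,0.15],q); move_gripper(0.04)
print(current_position(),current_joint_pos(),current_clock())
snap("6",sb=(170,130,450,330),tb=(215,160,400,300),fs=2.8)
E
```

```text
[0.67351793 0.13684223 0.03544253] 21.65
place contact True [0.67306995 0.1371372  0.01382302] F [-0.37 -0.22 -0.07] t 22.0833
gap 0.05949740162496846
True
[ 0.44008343 -0.23523273  0.15001285] [-6.29385828e-01  2.98938932e-01  1.81178193e+00 -1.58790529e-05
  1.03083324e+00  7.17754479e-01] 25.5917
```

View pics/scene6.png

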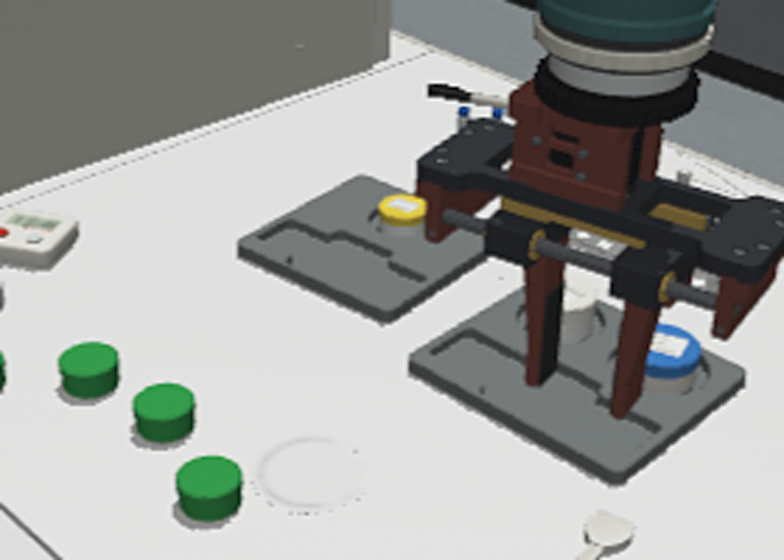

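View pics/top6.png

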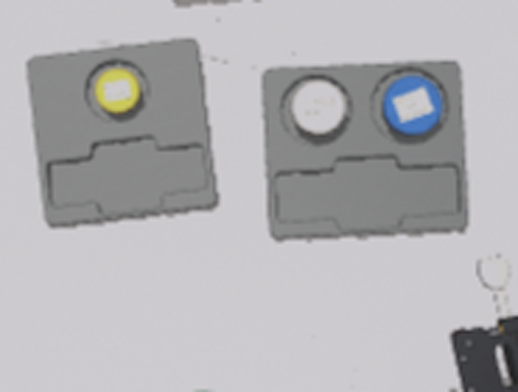

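```bash
python3 - <<'E'
from act import *; from loc import *
c=load("top6"); g=cv2.cvtColor(c["image"],cv2.COLOR_BGR2GRAY)
for nm,p0,sx,sy in (("inlet",INLET,.162,.190),("column",COLUMN,.162,.164)):
    sh=lambda x,y,a: prism(x,y,a,sx,sy,.012); b=boxof(c,sh(*p0),12); m=(g<150)|(hullmask(c,sh(p0[0]+.012,p0[1],p0[2]),box=(0,0,640,480))*0>1)
    k,l,st,_=cv2.connectedComponentsWithStats(m[b[1]:b[3],b[0]:b[2]].astype(np.uint8)); i=1+np.argmax(st[1:,4]); mm=(l==i).astype(np.uint8)
    cn,_=cv2.findContours(mm,cv2.RETR_EXTERNAL,cv2.CHAIN_APPROX_NONE); cv2.drawContours(mm,cn,-1,1,-1)
    M=np.zeros_like(m); M[b[1]:b[3],b[0]:b[2]]=mm
    p,e=fit(c,M,sh,p0,b,(.006,.006,.05)); print(nm,np.round(p,4),round(np.degrees(p[2]),2),"err",round(e,3))
x,y,a=SP["long"]; q=quat(a-90)
servo_line([x,y,0.03],q,rate=0.2)
ct=servo_line([x,y,0.0012],q,rate=0.04,contact_N=5); print(ct,current_position(),current_force(),current_clock())
E
```

```text
inlet [ 0.6181 -0.0981  0.0433] 2.48 err 0.022
column [0.6345 0.1326 0.1251] 7.17 err 0.022
False [ 0.4400562  -0.23533329  0.00116432] [-0.97426105  0.0293918   0.51533567] 27.3083
```

```bash
python3 - <<'E'
from act import *
x,y,a=SP["long"]; q=quat(a-90)
move_gripper(0.0); print("gap",current_finger_gap(),current_position(),current_force())
servo_line([x,y,0.15],q,rate=0.2); print("gap",current_finger_gap(),current_clock(),current_position())
px,py=tray(INLET,-.042,0); d=2.46; q2=quat(d)
move_ptp([px,py,0.15],q2)
servo_line([px,py,0.06],q2,rate=0.2); print("gap",current_finger_gap(),current_position(),current_clock(),current_joint_pos())
snap("7",sb=(230,150,500,330),tb=(260,150,440,300),fs=2.9)
E
```

```text
gap 0.0093013380285985 [ 0.44005174 -0.23534739  0.00128186] [-0.27968227 -0.68442621  2.0012494 ]
gap 0.008938963668586422 28.7917 [ 0.4393102  -0.2348058   0.14918551]
gap 0.00911901364363913 [ 0.57652322 -0.10099395  0.06036248] 30.375 [-2.91357759e-01  5.25035267e-01  1.70247157e+00 -9.76643551e-05
  9.14052021e-01 -3.32827617e-01]
```

View pics/scene7.png

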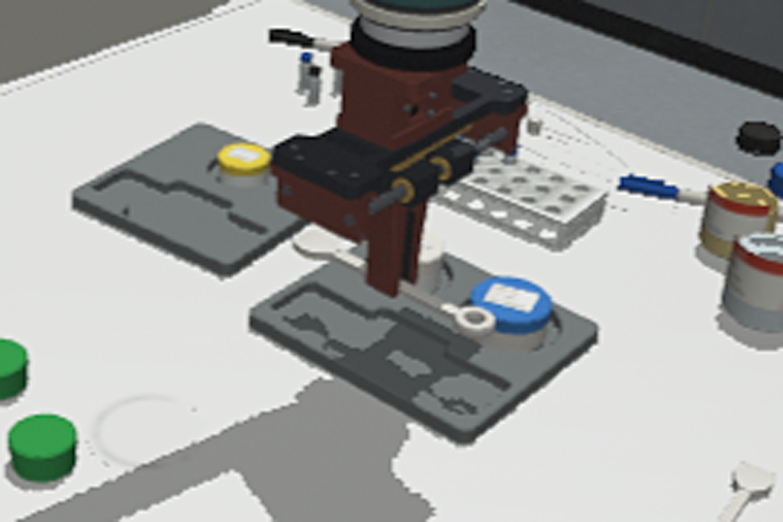

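View pics/top7.png

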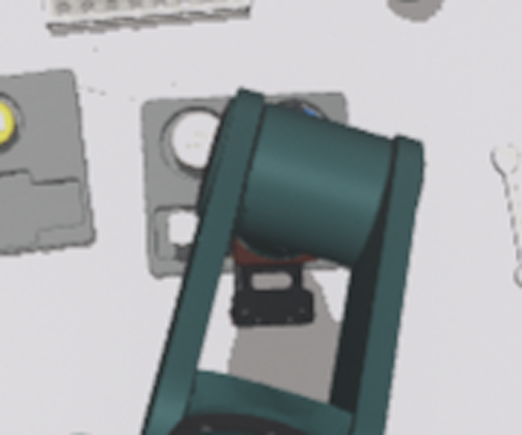

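```bash
python3 - <<'E'
from act import *; from loc import *
c=load("scene7"); W=Wmap(c)
px,py=tray(INLET,-.042,0); 
dx=W[...,0]-px; dy=W[...,1]-py
ca,sa=np.cos(INLET[2]),np.sin(INLET[2])
X=ca*dx+sa*dy; Y=-sa*dx+ca*dy; Z=W[...,2]
sel=(abs(X)<.035)&(abs(Y)<.11)&(Z>.052)&(Z<.075)
far=sel&(abs(Y)>.02)
print(sel.sum(),far.sum(),"Y range",np.percentile(Y[far],[0,.5,99.5,100]).round(4))
for a in np.arange(-.09,.09,.015):
    k=far&(Y>a)&(Y<a+.015)
    if k.sum()>3: print(round(a,3),k.sum(),"X",np.percentile(X[k],[2,50,98]).round(4),"Z",np.median(Z[k]).round(4))
E
```

```text
511 382 Y range [-0.08   -0.0796  0.0763  0.0769]
-0.09 26 X [-0.01   -0.0044  0.0046] Z 0.066
-0.075 83 X [-0.0139 -0.0059  0.0096] Z 0.066
-0.06 32 X [-0.0099 -0.0023  0.0061] Z 0.066
-0.045 33 X [-0.005  -0.0025  0.0029] Z 0.0647
-0.03 21 X [-0.0054 -0.0032  0.0026] Z 0.0652
0.015 18 X [-0.0061 -0.0028  0.0038] Z 0.0652
0.03 29 X [-0.0061 -0.0027  0.0043] Z 0.0649
0.045 67 X [-0.0133 -0.0037  0.0094] Z 0.0661
0.06 68 X [-0.0157 -0.0041  0.0134] Z 0.0661
0.075 5 X [-0.0116 -0.0074  0.0072] Z 0.0653
```

```bash
python3 - <<'E'
from act import *
px,py=tray(INLET,-.042,0); d=2.46; q=quat(d)
py+=0.001
servo_line([px,py,0.022],q,rate=0.12)
c=servo_line([px,py,0.0066],q,rate=0.04,contact_N=2.5); p=current_position(); print("contact",c,p,current_force(),current_clock())
if p[2]<0.0095:
    move_gripper(0.028); print("gap",current_finger_gap())
    servo_line([px,py,0.15],q,rate=0.25)
    x,y,a=SP["short"]; q2=quat(a-90)
    move_ptp([x,y,0.15],q2); print(current_position(),current_joint_pos(),current_clock())
    snap("8",sb=(230,170,470,330),tb=(215,150,480,320),fs=2.9)
E
```

```text
contact True [ 0.57689166 -0.09939841  0.00697361] [ 0.75715482 -0.16924588  1.29896297] 31.35
gap 0.027690913364556643
[ 0.58801553 -0.34524293  0.14830117] [-6.32401147e-01  5.41940594e-01  1.39607700e+00  5.31876595e-04
  1.20684531e+00  7.71534571e-01] 33.6167
```

View pics/scene8.png

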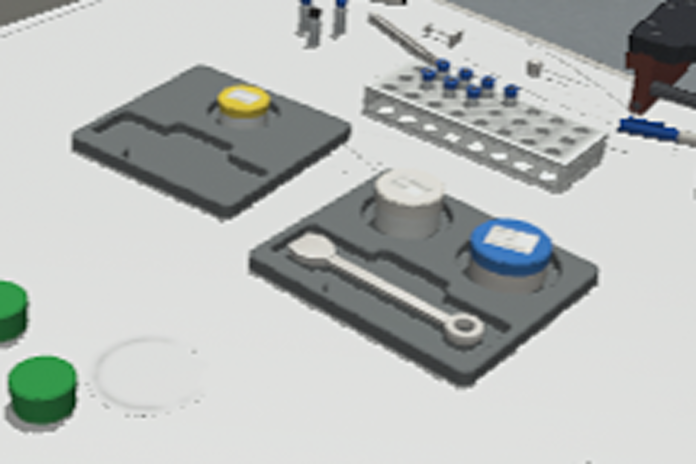

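View pics/top8.png

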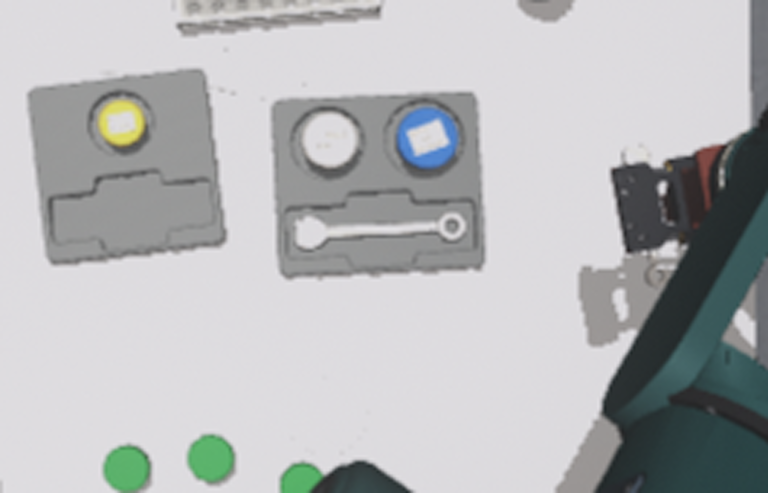

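```bash
python3 - <<'E'
from act import *
x,y,a=SP["short"]; q=quat(a-90)
move_gripper(0.04)
servo_line([x,y,0.03],q,rate=0.2,contact_N=25)
print(current_position(),current_force())
ct=servo_line([x,y,0.0012],q,rate=0.04,contact_N=5); print(ct,current_position(),current_force(),current_clock())
c=capture("scene"); np.savez("scene9.npz",**c); crop(c,"scene9.png",400,240,560,400,3)
E
```

```text
[ 0.58945629 -0.34703289  0.03078883] [ 0.35958765 -0.31401074 -0.09947733]
True [ 5.88163515e-01 -3.46038121e-01  4.26676130e-04] [-1.36311382  0.89964064  4.54160937] 35.625
```

View pics/scene9.png

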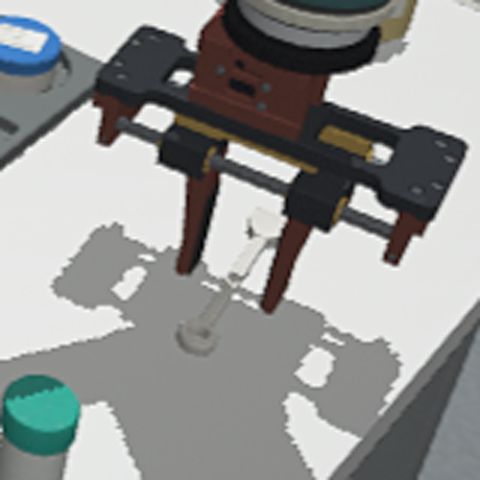

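```bash
python3 - <<'E'
from act import *; from loc import *
x,y,a=SP["short"]; q=quat(a-90)
p=current_position()
servo_line([x,y,0.0015],q,rate=0.03); print(current_position(),current_force())
move_gripper(0.0); z0=current_position()[2]; print("gap",current_finger_gap(),current_position(),current_force())
servo_line([x,y,0.15],q,rate=0.2); print("gap",current_finger_gap(),current_clock())
T=(0.6348,0.1326,np.radians(7.0)); px,py=tray(T,-.042,0); q2=quat(7.0)
move_ptp([px,py,0.15],q2)
servo_line([px,py,0.06],q2,rate=0.2); print("gap",current_finger_gap(),current_position(),current_clock(),current_joint_pos())
snap("10",sb=(170,150,440,330),tb=(215,150,400,300),fs=2.9)
c=load("scene10"); W=Wmap(c)
dx=W[...,0]-px; dy=W[...,1]-py; ca,sa=np.cos(T[2]),np.sin(T[2])
X=ca*dx+sa*dy; Y=-sa*dx+ca*dy; Z=W[...,2]
far=(abs(X)<.035)&(abs(Y)<.1)&(Z>.052)&(Z<.075)&(abs(Y)>.02)
print(far.sum(),"Y range",np.percentile(Y[far],[0,.5,99.5,100]).round(4))
for a in np.arange(-.08,.08,.015):
    k=far&(Y>a)&(Y<a+.015)
    if k.sum()>3: print(round(a,3),k.sum(),"X",np.percentile(X[k],[2,50,98]).round(4),"Z",np.median(Z[k]).round(4))
E
```

```text
[ 0.588708   -0.34641762  0.0012869 ] [ 0.29869924 -0.27789048  0.07561275]
gap 0.007356902283794999 [ 0.58878232 -0.34649607  0.00143697] [ 0.58995642 -0.9128866   0.05588422]
gap 0.00711545706982613 37.4333
gap 0.0072495396050031614 [0.59375152 0.1269974  0.06037084] 39.7667 [ 9.69976397e-02  5.48924126e-01  1.65184551e+00 -5.81161311e-06
  9.40460406e-01 -2.42232403e-02]
190 Y range [-0.067  -0.0668  0.0647  0.0648]
-0.08 7 X [-0.005  -0.0025  0.0024] Z 0.0638
-0.065 48 X [-0.0104 -0.0055  0.0085] Z 0.0655
-0.05 21 X [-0.0048 -0.0006  0.0076] Z 0.0648
-0.035 20 X [-0.0049 -0.0007  0.0035] Z 0.0647
0.01 5 X [-0.0059 -0.0041 -0.0019] Z 0.0647
0.025 21 X [-0.0053 -0.0023  0.0036] Z 0.0648
0.04 42 X [-0.0128 -0.0051  0.0094] Z 0.0656
0.055 26 X [-0.0114 -0.0053  0.0082] Z 0.0656
```

View pics/scene10.png

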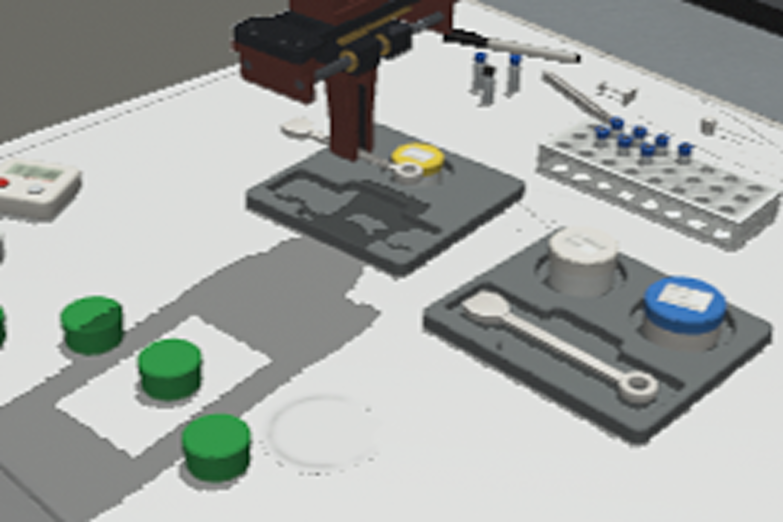

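```bash
python3 - <<'E'
from act import *
T=(0.6348,0.1326,np.radians(7.0)); px,py=tray(T,-.042,.001); q=quat(7.0)
servo_line([px,py,0.022],q,rate=0.12)
c=servo_line([px,py,0.0068],q,rate=0.04,contact_N=2.5); p=current_position(); print("contact",c,p,current_force(),current_clock())
if p[2]<0.0097:
    move_gripper(0.026); print("gap",current_finger_gap())
    servo_line([px,py,0.20],q,rate=0.25)
    goto_joints([-1.461, 0.359, 1.51, 0, 1.272, -0.115]); print(current_position(),current_clock())
    snap("11",sb=(130,170,450,370),tb=(155,120,475,350),fs=2.4)
E
```

```text
contact True [0.59328431 0.12847468 0.00707157] [ 0.60764375 -0.04703312  2.33792993] 40.7417
gap 0.025635695820921844
[ 0.13463385 -0.5850119   0.22263458] 45.1667
```

View pics/scene11.png

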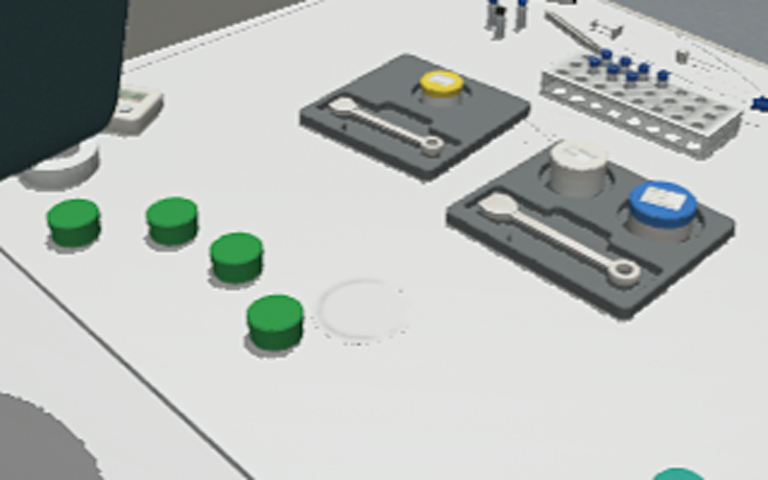

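View pics/top11.png

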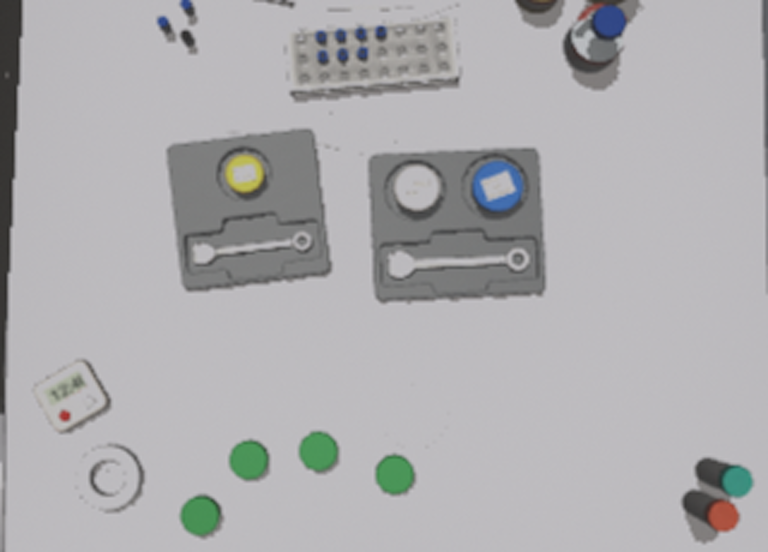

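```bash
python3 - <<'E'
from loc import *; from poses import *
for n in ("top","scene"):
    c=load(n+"11"); W=Wmap(c)
    for nm,T,x,y,R,H in (("large",INLET,.039,-.044,.036,.032),("medium",INLET,.039,.045,.033,.036),("small",COLUMN,.039,0,.029,.026)):
        p=tray(T,x,y); sel=(np.hypot(W[...,0]-p[0],W[...,1]-p[1])<R+.004)&(W[...,2]>H-.006)&(W[...,2]<H+.03)
        P=W[sel]; A=np.c_[P[:,:2]-P[:,:2].mean(0),np.ones(len(P))]; co=np.linalg.lstsq(A,P[:,2],rcond=None)[0]
        u,v=np.meshgrid(np.arange(640),np.arange(480)); ctr=on_plane(c,u[sel].mean(),v[sel].mean(),H)[:2]
        print(n,nm,"topz",np.median(P[:,2]).round(4),"want",H,"tilt deg",np.degrees(np.arctan(np.hypot(*co[:2]))).round(2),"off mm",((ctr-p)*1000).round(1))
    for nm,T,L in (("long",INLET,.157),("short",COLUMN,.132)):
        dx=W[...,0]-T[0]; dy=W[...,1]-T[1]; ca,sa=np.cos(T[2]),np.sin(T[2]); X=ca*dx+sa*dy+.042; Y=-sa*dx+ca*dy
        b=c["image"].min(-1)>150
        sel=b&(abs(X)<.022)&(abs(Y)<.09)
        print(n,nm,"Y",np.percentile(Y[sel],[0.5,99.5]).round(4),"X",np.percentile(X[sel],[1,99]).round(4),
          "z heads",np.nanmedian(W[...,2][sel&(Y>L/2-.022)]).round(4),np.nanmedian(W[...,2][sel&(Y<-L/2+.022)]).round(4),"shank",np.nanmedian(W[...,2][sel&(abs(Y)<.03)]).round(4))
# bystander diff
a=load("top0")["image"].astype(int); b=load("top11")["image"].astype(int)
for nm,(x0,y0,x1,y1) in dict(rack=(265,115,360,170),timer=(160,260,208,305),tape=(180,300,220,338),greens=(225,295,335,348),tubes=(435,305,475,345),bottles=(360,80,435,155)).items():
    d=abs(a[y0:y1,x0:x1]-b[y0:y1,x0:x1]).max(-1); print(nm,"px changed>40:",(d>40).sum())
E
```

```text
top large topz 0.0319 want 0.032 tilt deg 0.73 off mm [-2.4  1. ]
top medium topz 0.0359 want 0.036 tilt deg 1.82 off mm [-0.7  0.7]
top small topz 0.0256 want 0.026 tilt deg 0.45 off mm [-2.3 -0.3]
top long Y [-0.075   0.0774] X [-0.0117  0.0126] z heads 0.0139 0.0128 shank 0.0111
top short Y [-0.0898  0.0897] X [-0.0196  0.0207] z heads 0.0113 0.0018 shank 0.0113
scene large topz 0.0322 want 0.032 tilt deg 2.47 off mm [-5.  -4.1]
scene medium topz 0.036 want 0.036 tilt deg 2.98 off mm [-4.  -4.1]
scene small topz 0.026 want 0.026 tilt deg 4.32 off mm [-5.6 -5.7]
scene long Y [-0.077   0.0772] X [-0.0121  0.0179] z heads 0.0134 0.0143 shank 0.0122
scene short Y [-0.0897  0.0803] X [-0.0205  0.0211] z heads 0.0135 0.001 shank 0.0119
rack px changed>40: 0
timer px changed>40: 0
tape px changed>40: 0
greens px changed>40: 0
tubes px changed>40: 0
bottles px changed>40: 0
```

```bash
python3 - <<'E'
from loc import *; from poses import *
for n in ("top","scene"):
    c=load(n+"11"); W=Wmap(c); T=COLUMN; L=.132
    dx=W[...,0]-T[0]; dy=W[...,1]-T[1]; ca,sa=np.cos(T[2]),np.sin(T[2]); X=ca*dx+sa*dy+.042; Y=-sa*dx+ca*dy
    sel=(c["image"].min(-1)>150)&(abs(X)<.021)&(abs(Y)<.076)
    print(n,"Y",np.percentile(Y[sel],[0.5,99.5]).round(4),"X",np.percentile(X[sel],[1,99]).round(4),"z heads",[np.nanmedian(W[...,2][sel&k]).round(4) for k in (Y>L/2-.022,Y<-L/2+.022,abs(Y)<.03)])
print(current_qvel().round(4),current_force().round(2),current_clock())
close_job()
E
```

```text
top Y [-0.0618  0.0656] X [-0.0104  0.0087] z heads [np.float64(0.0131), np.float64(0.0122), np.float64(0.0113)]
scene Y [-0.0632  0.0664] X [-0.01    0.0182] z heads [np.float64(0.0135), np.float64(0.0141), np.float64(0.0119)]
[-0.0015 -0.0008 -0.0005 -0.0008  0.0006  0.0006] [ 0.03 -0.78 -0.77] 45.2667
the job is handed in; nothing more can be done
```

Both maintenance kits are made up and the job was handed in at about 45 s, well under the 104 s limit.

- **Inlet tray:** the blue (largest) tin is in the larger pocket, the white (middle-sized) tin in the smaller one, and the longer spanner in the recess.
- **Column tray:** the yellow (smallest) tin is in the pocket and the shorter spanner in the recess. I took the yellow tin as the small one and left the four green look-alikes alone.

**Last checks, arm back at the start pose:**
- **Tins:** depth readings put the tops at 32, 36 and 26 mm, within 0.4 mm of what a tin seated on the pocket floor should read. By the top camera they sit within about 2.5 mm of the pocket centres.
- **Spanners:** the heads read 12–14 mm and the shanks 11–12 mm, against 14 and 12 mm for lying flat on the recess floor. Each lies within its recess outline in both camera pictures.
- **Bystanders:** comparing the first and last top pictures, nothing changed around the rack, timer, tape, green tins, tubes or bottles. The clear dish beside the blue tin looks unmoved in the scene camera.

**What failed or disagreed:**
- One descent over the white tin stopped early on a contact reading with nothing touching, probably from the arm's own acceleration. I repeated it and it went normally.
- The scene camera's tin fits were up to about 6 mm off and showed 2–4° of tilt. I put that down to its oblique view, because the tin-top heights from both cameras agree that the tins are seated.
- My first height check on the short spanner picked up bare bench beyond the tray. I narrowed the area and it then read correctly.

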